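# Close the oil tin at the counter press

## Robot

A 6-joint arm with a two-finger parallel gripper is mounted at the origin on the work surface. World frame = base frame: x ahead of the robot, y to its left, z up, the work surface at z = 0. Lengths are in mm, angles in rad, forces in N, time in s.
With the tool pointing down it reaches from about 275 to 750 mm from the base axis. Payload 10.2 kg.
Tool frame: the origin (TCP) lies midway between the tips of the shut fingers; the grasp point (between the pads) lies 19 mm behind it; z points along the fingers, y is the line along which they close (so a half turn about z gives the same grasp; the last joint's range is limited). The gripper opens to 85 mm and grips with 20 to 120 N. Pads are 22 mm wide; open, the fingers measure 114 mm over their backs; the gripper's body (76 mm by 85 mm) begins 54 mm behind the grasp point. The pads swing forward as they close: fully open they stand 13 mm farther back than shut.
Start: joints at [-1.417, 0.313, 1.498, -0, 1.331, -0.223], TCP at [193.16, -488.18, 195.594] pointing down, gripper open.
Joint ranges: [-2.94, 2.94], [-0.97, 2.17], [0.19, 2.56], [-1.23, 4.37], [0.02, 3.11], [-2.88, 2.88]. Speed limits (rad/s): [2.39, 2.39, 3.01, 3.14, 3.14, 3.14].

## Interface

Orientations are given as a unit quaternion [w, x, y, z].
In Python, from rig import ctrl gives the robot as it stands.
- The arm moves only by the tool arm_command, never from a script. Its argument "increments" is a list of rows, each an object with "dr": the turn, a rotation vector about the tool's x, y, z in units of pi/4 rad (1.0 is pi/4 rad), a list of three; "offset": the shift along the tool's x, y, z in units of 120 mm (1.0 is 120 mm), a list of three; "hand": the opening, from -1 (shut) to 1 (fully open). A call has 1 to 8 rows; each row shifts and turns the commanded pose from where the row before left it, along the tool's axes as they then stand; what a row does not reach is not made up. A row lasts 1/10 s, in which the tool goes at most 50 mm and 8.59 degrees, less where a joint would pass 70% of its speed; a pose out of reach is approached as far as the arm can. A call with a number of a shift or a turn outside -1 to 1 is refused whole. A call with a gripper value outside its range is refused whole. The fingers move at their own pace and stop on an object; "grip_force" is the grip in N (left out, the last holds). Time passes only in rows, so rows that do not move let the fingers close. It gives the time, the measured TCP pose, the force, the opening and the grip force at its end, in the units of the state.
- ctrl.sense(): the state, without advancing time (a new reading comes with each control period).
- ctrl.capture(name): name is "side" or "top"; returns the picture (420x560x3 uint8, red, green, blue); there is no depth.
- ctrl.camera_info(name): a dict with "K" (3x3 intrinsics, pixels), "dist" ([k1, k2, p1, p2, k3] as OpenCV has them; the pictures are not rectified), "R" (3x3) and "t" (3): a world point X has camera coordinates R X + t. Camera axes: x right, y down, z forward; pixel columns grow to the right and rows downward; lengths in mm; the calibration is good to about 2 mm. A picture is of the moment at which its call begins. camera_info takes no time and is no camera call.
- ctrl.finish_job(): hands the job in; it is judged then, once.
The state is a dict: "time_s": time; "joints": joint angles; "dq": joint speeds; "tau": joint torques, N m; "eef_pos": TCP position; "ee_rot": TCP orientation; "force": force on the tool from outside, world axes, zero at the start; "wrist_torque": the same for the moment, N m; "grip_width": opening from 0.0 (shut) to 1.0 (fully open); "grip_force": force on a finger pad.
Only numpy, scipy, OpenCV 4.12 (cv2) and the standard library are available. Lean on these libraries where they do the work, as an engineer would, in place of code of your own. Each camera call takes 0.05 s, during which the arm holds its last target. There are 200 camera calls.

## Task

First clear the measuring pail out of the way by hanging it by its handle on the hook. Then slide the oil tin along the counter, without lifting it, until the dot on its stopper is centred under the tip of the lever press, and push the lever down so that the press drives the stopper fully home; then let the lever come back up. Leave the tin standing there under the tip, the pail hanging, and everything else on the counter where it was.

Things in the scene. Friction and masses are not known exactly. Their poses are not given: they have to be found in the camera images.
- tin: bare-metal flat rectangular oil tin, 190 long (its x) x 60 wide (its y) x 60 high, about 0.45 kg, loose, standing on the counter. Origin: centre of its underside. The stopper stands on its top at x = +70 mm; the half at -x is free to be gripped across its width from above (a thin wire handle lies folded flat on top there).
- stopper_top (a point): centre of the top face of the stopper, marked with a black dot: white push-in stopper, 32 mm diameter, stands 10 mm above the tin's top (70 mm above the counter) in a collar that is 3 mm high; 70 mm along the tin's +x from its centre.
- stopper (a joint): how far the stopper has been pushed in, m: 0 standing proud, 0.007 fully home, flush with its collar. Stiff (about 18 N); stays where it is left.
- press: grey C-frame lever press bolted to the counter. Origin: on the bare counter straight below its tip. Column (60 x 60, 185 high; face 70 mm from the tip axis) and base plate (from x = 60 mm) stand to its +x. The head over the tip: 44 wide, from x = -20 mm, with a lever bracket out to y = -80 mm; underside 135, bracket top 233 mm up.
- press_tip (a point): lower end of the press's ram, a steel rod 20 mm thick ending in a 14 mm flat tip; 87 mm above the counter at rest, moves straight down with the lever.
- lever (a joint): press lever angle, rad: 0 up (rest, spring returned), at most 0.48; it lowers the tip 60 mm per rad (0.28 meets the proud stopper, 0.40 has it home).
- lever_grip (a point): centre of the lever's grip, a black round bar 80 mm long, 26 mm diameter, along the press's x; at rest 138 mm to the press's +y of the tip, 252 mm above the counter. The lever turns about the press's x at y = -60 mm, 222 mm up, 200 mm from the grip; pushed down from above (about 10 N) it drops 80 mm to drive the stopper home.
- pail: small steel measuring pail, loose, 0.2 kg: 96 mm diameter at the rim, 76 at the foot, 85 high, with a rigid upright strap handle (bail) arching over it. Origin: centre of its underside. The bail lies in the pail's y-z plane.
- pail_bail (a point): top middle of the pail's bail, 152 mm above its underside: centre of a strap 8 mm thick (pail's x) and 12 mm high; to either side (pail's +-y) the strap falls straight by 14 mm over 46 mm, then goes down to the rim. Free opening under the middle 61 mm high.
- hook: dark steel hook stand fixed to the counter: round base 100 mm diameter, post 16 mm diameter and 250 high; a level round bar (10 mm diameter, centre 230 mm above the counter) points along the stand's -x for 108 mm from the post, then turns up. Origin: centre of the base's underside.
- hook_tip (a point): upper end of the hook's upturned tip, 124 mm to the stand's -x of the post and 252 mm above the counter.
- bowl: loose steel bowl, 110 mm diameter, 50 high; origin under its centre; leave alone
- jar: loose glass jar with a lid, 66 mm diameter, 95 high; origin under its centre; leave alone
- cup: loose steel cup, 72 mm diameter, 85 high; origin under its centre; leave alone

How it is judged:
By the outcome, as a careful person would: the job done as asked, in the order asked, and still so for the second after the job is handed in, with the robot touching nothing.
It also fails if it takes over 72 s, if anything falls off the work surface, if the arm or the gripper's body presses on something with over 40 N, if the wrist force passes 120 N, or if a joint passes its speed limit or range.

## Working session

There is one attempt and no reset: what is moved stays moved. The work goes in short steps, Python scripts to look and compute and a tool call to move; the robot and the scene stay as the last step left them, time stands still between calls to the robot, and variables do not carry over. Pictures are saved under pics/ and viewed, at most 10 in all, crops included, and the job is handed in when it is done.

Besides the shell and the picture viewer there is one more tool, called after "Emit:" in YAML: its name, and indented under it one key for each argument. arm_command: Moves the arm, as the interface text tells. Shifts and turns lie within -1 to 1; 1 stands for 120 mm of shift or pi/4 rad of turn. Its arguments: {"type":"object","properties":{"increments":{"type":"array"},"grip_force":{"type":"number"}},"required":["increments"]}

```bash
mkdir -p pics; python3 - <<'E'
from rig import ctrl
import cv2,numpy as np
for n in("side","top"):
    im=ctrl.capture(n); cv2.imwrite(f"pics/{n}0.png",im[:,:,::-1]); c=ctrl.camera_info(n)
    print(n,np.round(c["K"],1).tolist(),np.round(c["dist"],4),"pos",np.round(-np.array(c["R"]).T@c["t"]),np.round(c["R"],3).tolist())
s=ctrl.sense();print(s["eef_pos"],s["ee_rot"],s["time_s"])
E
```

```text
side [[511.9, 0.0, 274.8], [0.0, 511.9, 216.4], [0.0, 0.0, 1.0]] [-0.1635  0.      0.      0.      0.    ] pos [137. 960. 949.] [[-0.91, -0.415, -0.006], [-0.243, 0.544, -0.803], [0.337, -0.729, -0.596]]
top [[455.3, 0.0, 274.6], [0.0, 455.3, 208.3], [0.0, 0.0, 1.0]] [-0.0404  0.      0.      0.      0.    ] pos [ 402.    4. 1192.] [[0.013, -1.0, -0.012], [-0.989, -0.011, -0.151], [0.15, 0.014, -0.989]]
[ 193.10084671 -487.8927697   195.09154877] [-5.92993595e-04  9.82307710e-01  1.87273093e-01  1.12063953e-05] 0.1
```

View pics/side0.png

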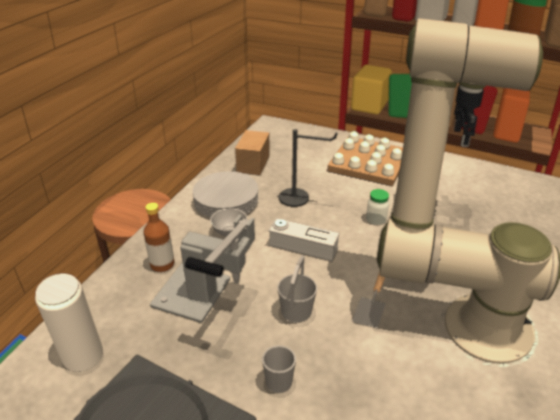

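View pics/top0.png

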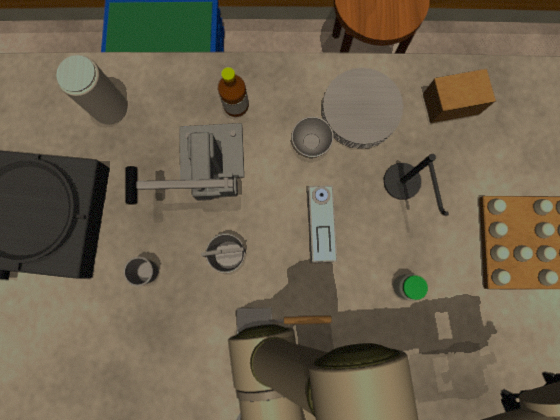

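Side view: the press is at about (205,265), tin (305,238), pail (297,295), hook post (295,165). Top view: the tin is at (321,225), pail (226,253), press head (210,185), hook base (403,182). Zooming in to get exact pixels.

```bash
python3 - <<'E'
import cv2
a=cv2.imread("pics/top0.png")[110:300,110:460]; cv2.imwrite("pics/topc.png",cv2.resize(a,None,fx=2.2,fy=2.2,interpolation=cv2.INTER_CUBIC))
a=cv2.imread("pics/side0.png")[115:325,150:350]; cv2.imwrite("pics/sidec.png",cv2.resize(a,None,fx=2.8,fy=2.8,interpolation=cv2.INTER_CUBIC))
E
```

```text
(no output)
```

View pics/topc.png

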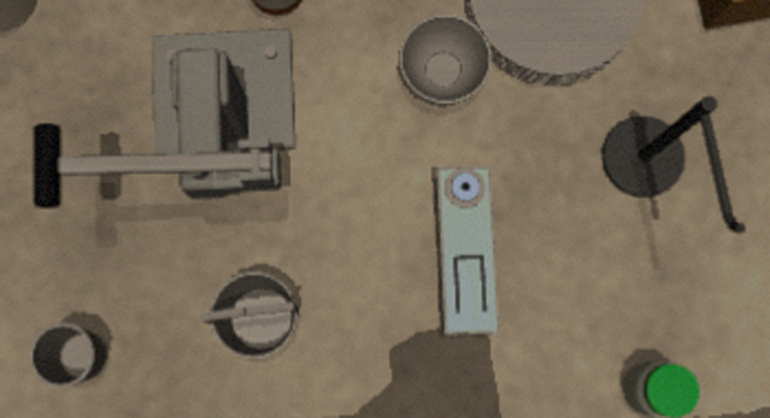

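View pics/sidec.png

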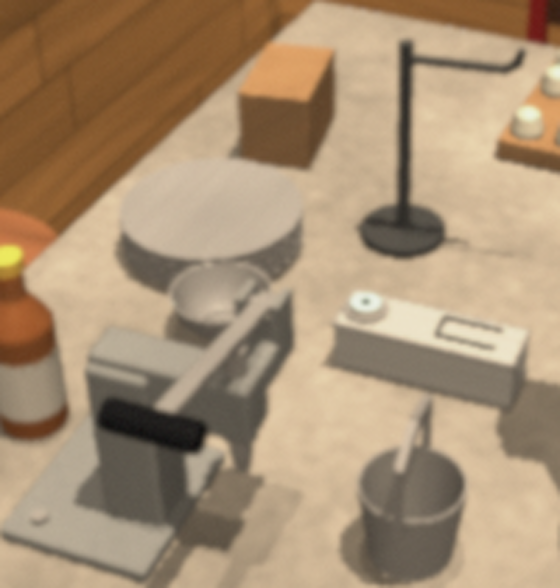

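Crops, in crop pixels. Top: stopper dot (465,186), grip centre (47,166), hook post top (708,103), hook tip (737,227), bail from (207,317) to (297,308). Side: dot (366,301), post top (406,42), hook tip (521,52), grip (152,424).

```bash
cat >h.py <<'E'
import cv2,numpy as np
from rig import ctrl
def ray(n,p):
    c=ctrl.camera_info(n);R=np.array(c["R"]);t=np.array(c["t"])
    u=cv2.undistortPoints(np.array([[p]],float),np.array(c["K"]),np.array(c["dist"]))[0,0]
    return -R.T@t, R.T@np.array([*u,1])
def onz(n,p,z):
    o,d=ray(n,p); return np.round(o+d*(z-o[2])/d[2],1)
def tri(a,b):
    o1,d1=ray("top",a);o2,d2=ray("side",b)
    s=np.linalg.lstsq(np.stack([d1,-d2],1),o2-o1,rcond=None)[0]
    p,q=o1+d1*s[0],o2+d2*s[1]; return np.round((p+q)/2,1),round(np.linalg.norm(p-q),1)
T=lambda x,y:((x+.5)/2.2-.5+110,(y+.5)/2.2-.5+110)
S=lambda x,y:((x+.5)/2.8-.5+150,(y+.5)/2.8-.5+115)
E
python3 - <<'E'
from h import *
def both(n,t,s,z): print(n,"top",onz("top",T(*t),z),"side",onz("side",S(*s),z),"tri",*tri(T(*t),S(*s)))
both("dot",(465,186),(366,301),70)
both("grip",(47,166),(152,424),252)
both("posttop",(708,103),(406,42),250)
both("hooktip",(737,227),(521,52),252)
both("hookbase",(643,156),(402,230),8)
both("rim",(255,313),(412,485),85)
both("jarlid",(672,390),(672,390),95)
for n,p,z in[("tinA",(437,170),60),("tinB",(488,170),60),("tinC",(497,332),60),("tinD",(445,333),60),("gripx+",(46,125),252),("gripx-",(48,207),252),("pivot",(268,163),222),("bail_l",(207,317),138),("bail_r",(297,308),138),("bail_m",(247,312),152),("cup",(66,354),85),("bowl",(445,61),50),("plate1",(152,38),10),("plate2",(290,30),10),("plate3",(296,146),10),("jar",(672,390),95)]: print(n,onz("top",T(*p),z))
for n,p,z in[("gripx+",(102,412),252),("gripx-",(204,437),252),("tip",(242,470),87),("bail_near",(400,468),138),("bailtop",(425,402),152),("pailfoot",(410,558),0),("tinNE",(524,350),60),("tinNW",(336,322),60)]: print(n,onz("side",S(*p),z))
E
```

```text
dot top [609.3 -96.3  70. ] side [609.  -96.5  70. ] tri [609.2 -96.4  70.1] 0.4
grip top [591.2 322.  252. ] side [593.  320.5 252. ] tri [591.5 321.8 253.4] 1.1
posttop top [ 660.4 -316.1  250. ] side [ 659.5 -314.6  250. ] tri [ 660.5 -316.5  249. ] 0.4
hooktip top [ 539.  -338.1  252. ] side [ 538.8 -339.6  252. ] tri [ 538.6 -337.9  252.9] 0.6
hookbase top [ 659.9 -316.8    8. ] side [ 659.6 -312.6    8. ] tri [ 661.2 -317.7    4.3] 0.9
rim top [461.7 136.9  85. ] side [459.2 142.7  85. ] tri [461.7 137.5  79.3] 0.7
jarlid top [ 383.2 -317.4   95. ] side [284.6 -57.4  95. ] tri [ 357.2 -410.6 -206.7] 42.7
tinA [629.6 -65.1  60. ]
tinB [ 630.2 -123.7   60. ]
tinC [ 445.  -132.7   60. ]
tinD [443.2 -74.4  60. ]
gripx+ [631.8 325.5 252. ]
gripx- [551.2 318.6 252. ]
pivot [602.3 111.8 222. ]
bail_l [454. 181. 138.]
bail_r [464.6  86.4 138. ]
bail_m [459.  137.2 152. ]
cup [413.8 344.8  85. ]
bowl [762.9 -75.   50. ]
plate1 [802.1 283.2  10. ]
plate2 [813.5 112.8  10. ]
plate3 [667.4 102.   10. ]
jar [ 383.2 -317.4   95. ]
gripx+ [633.4 324.5 252. ]
gripx- [551.7 317.  252. ]
tip [599.3 187.8  87. ]
bail_near [455.9 178.8 138. ]
bailtop [462.4 110.2 152. ]
pailfoot [457.  148.2  -0. ]
tinNE [440.2 -99.   60. ]
tinNW [627.7 -64.3  60. ]
```

Heights agree across the two views. Next I take the gripper over the bail, gripping 28 mm to its +y so the fingers stay clear of the hook bar.

Emit:
arm_command:
  increments:
    - {"dr": [0, 0, -0.185], "offset": [0, 0, 0], "hand": 1}
    - {"dr": [0, 0, -0.185], "offset": [0, 0, 0], "hand": 1}
    - {"dr": [0, 0, -0.185], "offset": [0, 0, 0], "hand": 1}
    - {"dr": [0, 0, -0.185], "offset": [0, 0, 0], "hand": 1}
    - {"dr": [0, 0, -0.185], "offset": [0, 0, 0], "hand": 1}
    - {"dr": [0, 0, -0.185], "offset": [0, 0, 0], "hand": 1}
    - {"dr": [0, 0, -0.185], "offset": [0, 0, 0], "hand": 1}
    - {"dr": [0, 0, -0.185], "offset": [0, 0, 0], "hand": 1}

```text
time_s: 0.9
eef_pos: [193.1, -488.0, 195.2]
ee_rot: [-0.0, 0.716, 0.698, 0.0]
force: [0.4, -0.4, 0.0]
grip_width: 1.001
grip_force: 0.0
```

Emit:
arm_command:
  increments:
    - {"dr": [0, 0, -0.182], "offset": [0, 0, 0], "hand": 1}
    - {"dr": [0, 0, 0], "offset": [0.344, 0.186, 0], "hand": 1}
    - {"dr": [0, 0, 0], "offset": [0.344, 0.186, 0], "hand": 1}
    - {"dr": [0, 0, 0], "offset": [0.344, 0.186, 0], "hand": 1}
    - {"dr": [0, 0, 0], "offset": [0.344, 0.186, 0], "hand": 1}
    - {"dr": [0, 0, 0], "offset": [0.344, 0.186, 0], "hand": 1}
    - {"dr": [0, 0, 0], "offset": [0.344, 0.186, 0], "hand": 1}
    - {"dr": [0, 0, 0], "offset": [0.344, 0.186, 0], "hand": 1}

```text
time_s: 1.7
eef_pos: [316.5, -181.8, 195.5]
ee_rot: [-0.0, 0.667, 0.745, 0.0]
force: [1.1, -0.1, -0.2]
grip_width: 0.998
grip_force: 0.0
```

Emit:
arm_command:
  increments:
    - {"dr": [0, 0, 0], "offset": [0.344, 0.186, 0], "hand": 1}
    - {"dr": [0, 0, 0], "offset": [0.344, 0.186, 0], "hand": 1}
    - {"dr": [0, 0, 0], "offset": [0.344, 0.186, 0], "hand": 1}
    - {"dr": [0, 0, 0], "offset": [0.344, 0.186, 0], "hand": 1}
    - {"dr": [0, 0, 0], "offset": [0.344, 0.186, 0], "hand": 1}
    - {"dr": [0, 0, 0], "offset": [0.344, 0.186, 0], "hand": 1}
    - {"dr": [0, 0, 0], "offset": [0.344, 0.186, 0], "hand": 1}
    - {"dr": [0, 0, 0], "offset": [0.344, 0.186, 0], "hand": 1}

```text
time_s: 2.5
eef_pos: [457.3, 166.5, 195.4]
ee_rot: [-0.0, 0.667, 0.746, -0.0]
force: [0.9, -0.6, 0.8]
grip_width: 0.999
grip_force: 0.0
```

```bash
cat >>h.py <<'E'
def st():
    from scipy.spatial.transform import Rotation as Ro
    s=ctrl.sense();q=s["ee_rot"];M=Ro.from_quat([q[1],q[2],q[3],q[0]]).as_matrix()
    print("t",round(s["time_s"],2),"pos",np.round(s["eef_pos"],1),"yawx",round(np.degrees(np.arctan2(M[1,0],M[0,0])),2),"z",np.round(M[:,2],3),"F",np.round(s["force"],1),"w",round(s["grip_width"],3),"gf",round(s["grip_force"],1),"q",np.round(s["joints"],2)); return np.array(s["eef_pos"]),M
def go(target):
    p,M=st(); print("tool shift/120:",np.round(M.T@(np.array(target)-p)/120,3))
E
python3 -c "
from h import *
go([456.4,164.3,124])
cv2.imwrite('pics/side1.png',ctrl.capture('side')[:,:,::-1])"
```

```text
t 2.5 pos [457.3 166.5 195.4] yawx 96.4 z [-0. -0. -1.] F [ 0.9 -0.6  0.8] w 0.999 gf 0.0 q [ 0.11  0.23  1.61 -0.    1.3  -0.  ]
tool shift/120: [-0.018 -0.009  0.595]
```

Emit:
arm_command:
  increments:
    - {"dr": [0, 0, 0], "offset": [-0.02, -0.01, 0.2], "hand": 1}
    - {"dr": [0, 0, 0], "offset": [0, 0, 0.2], "hand": 1}
    - {"dr": [0, 0, 0], "offset": [0, 0, 0.19], "hand": 1}
    - {"dr": [0, 0, 0], "offset": [0, 0, 0], "hand": -0.6}
    - {"dr": [0, 0, 0], "offset": [0, 0, 0], "hand": -0.6}
    - {"dr": [0, 0, 0], "offset": [0, 0, 0], "hand": -0.6}
    - {"dr": [0, 0, 0], "offset": [0, 0, 0], "hand": -0.6}
    - {"dr": [0, 0, 0], "offset": [0, 0, 0], "hand": -0.6}
  grip_force: 60

```text
time_s: 3.35
eef_pos: [456.5, 161.9, 125.5]
ee_rot: [0.0, 0.667, 0.745, 0.0]
force: [0.7, 0.7, -0.3]
grip_width: 0.197
grip_force: 0.0
```

```bash
python3 -c "
from h import *
st()
cv2.imwrite('pics/side1.png',cv2.resize(ctrl.capture('side')[170:330,150:400,::-1],None,fx=3,fy=3))"
```

```text
t 3.35 pos [456.5 161.9 125.5] yawx 96.38 z [ 0.001  0.    -1.   ] F [ 0.7  0.7 -0.3] w 0.197 gf 0.0 q [ 0.1   0.29  1.72  0.    1.13 -0.01]
```

View pics/side1.png

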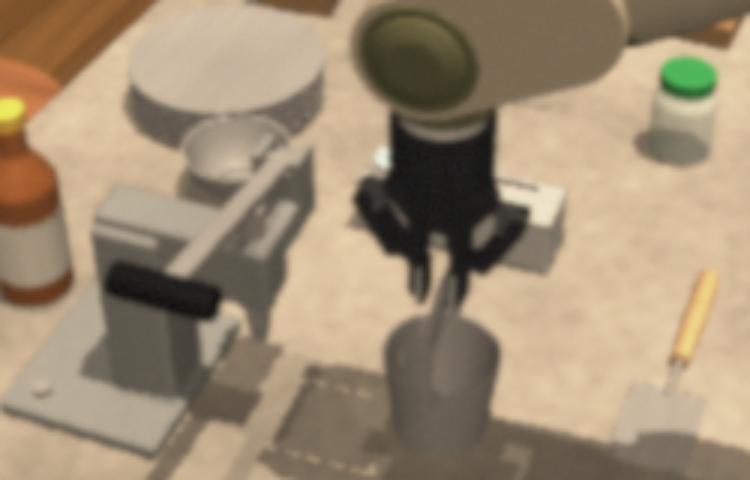

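The fingers straddle the strap at about (440,290), so I close them and lift. The base must reach z≈120, with TCP at 125.5+120.

Emit:
arm_command:
  increments:
    - {"dr": [0, 0, 0], "offset": [0, 0, 0], "hand": -1}
    - {"dr": [0, 0, 0], "offset": [0, 0, 0], "hand": -1}
    - {"dr": [0, 0, 0], "offset": [0, 0, 0], "hand": -1}
    - {"dr": [0, 0, 0], "offset": [0, 0, 0], "hand": -1}
    - {"dr": [0, 0, 0], "offset": [0, 0, -0.1], "hand": -1}
    - {"dr": [0, 0, 0], "offset": [0, 0, -0.1], "hand": -1}
    - {"dr": [0, 0, 0], "offset": [0, 0, -0.2], "hand": -1}
    - {"dr": [0, 0, 0], "offset": [0, 0, -0.2], "hand": -1}

```text
time_s: 4.2
eef_pos: [456.2, 161.9, 198.7]
ee_rot: [0.0, 0.667, 0.745, 0.0]
force: [-0.1, 0.3, 0.0]
grip_width: -0.0
grip_force: 0.0
```

Emit:
arm_command:
  increments:
    - {"dr": [0, 0, 0], "offset": [0, 0, -0.2], "hand": -1}
    - {"dr": [0, 0, 0], "offset": [0, 0, -0.2], "hand": -1}
    - {"dr": [0, 0, 0], "offset": [0, 0, 0], "hand": -1}

```text
time_s: 4.5
eef_pos: [457.4, 162.0, 248.9]
ee_rot: [0.002, 0.667, 0.745, 0.003]
force: [0.4, 0.1, -0.7]
grip_width: -0.002
grip_force: 0.0
```

```bash
python3 -c "
from h import *
st()
cv2.imwrite('pics/side2.png',cv2.resize(ctrl.capture('side')[110:330,200:400,::-1],None,fx=2.5,fy=2.5))"
```

```text
t 4.5 pos [457.4 162.  248.9] yawx 96.39 z [ 0.007  0.001 -1.   ] F [ 0.4  0.1 -0.7] w -0.002 gf 0.0 q [ 0.1   0.18  1.52  0.    1.43 -0.01]
```

View pics/side2.png

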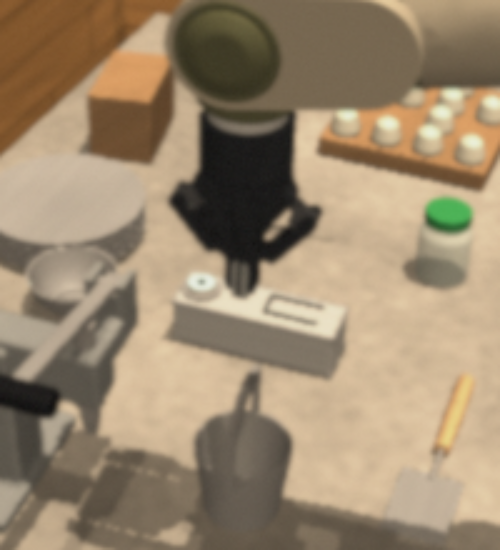

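The fingers shut on nothing, at about (240,275). The pail hasn't moved; its bail top is at (254,375). I'm checking the bail geometry again.

```bash
python3 - <<'E'
from h import *
def pr(n,X):
    c=ctrl.camera_info(n);p=cv2.projectPoints(np.array([X],float),cv2.Rodrigues(np.array(c["R"]))[0],np.array(c["t"]),np.array(c["K"]),np.array(c["dist"]))[0][0,0]
    return p
for X in([455,180,138],[459.3,133.7,152],[464.6,87,138],[456.5,161.9,144],[456.5,161.9,125]):
    t=pr("top",X);s=pr("side",X);print(X,"topcrop",np.round((t-110)*2.2),"sidecrop",np.round((s-[150,115])*2.8))
a=ctrl.capture("top");b=ctrl.capture("side")
A=cv2.resize(a[225:280,195:260,::-1],None,fx=6,fy=6,interpolation=cv2.INTER_CUBIC)
B=cv2.resize(b[245:330,260:325,::-1],None,fx=6,fy=6,interpolation=cv2.INTER_CUBIC)
A=cv2.copyMakeBorder(A,0,B.shape[0]-A.shape[0],0,10,0)
cv2.imwrite("pics/bail.png",np.hstack([A,B]));print(A.shape,B.shape)
E
```

```text
[455, 180, 138] topcrop [207. 315.] sidecrop [400. 468.]
[459.3, 133.7, 152] topcrop [250. 311.] sidecrop [417. 419.]
[464.6, 87, 138] topcrop [296. 307.] sidecrop [432. 396.]
[456.5, 161.9, 144] topcrop [224. 314.] sidecrop [407. 448.]
[456.5, 161.9, 125] topcrop [226. 315.] sidecrop [406. 465.]
(510, 400, 3) (510, 390, 3)
```

View pics/bail.png

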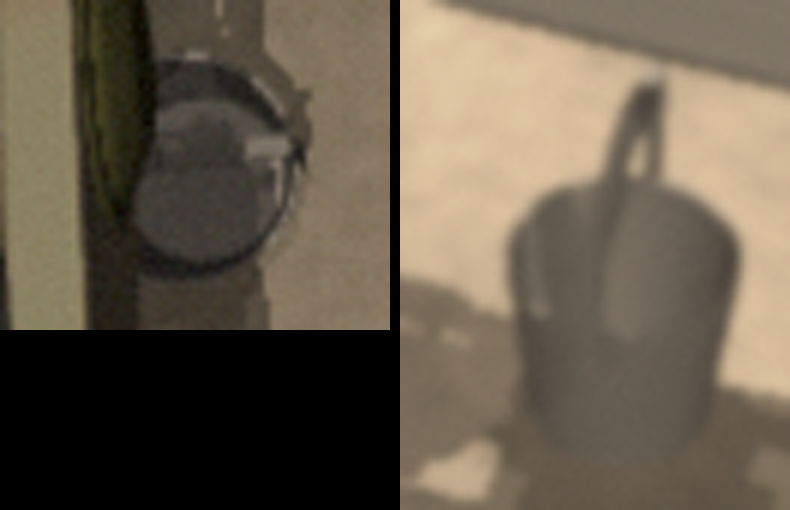

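```bash
python3 - <<'E'
from h import *
c=ctrl.camera_info("side")
P=np.array([[457.4,162,248.9+k] for k in(0,19,40)])
p=cv2.projectPoints(P,cv2.Rodrigues(np.array(c["R"]))[0],np.array(c["t"]),np.array(c["K"]),np.array(c["dist"]))[0][:,0]
print((p-[200,110])*2.5)
g=cv2.cvtColor(ctrl.capture("side"),cv2.COLOR_RGB2GRAY)
print(g[205:240,292:300])
E
```

```text
[[239.26442458 323.96553058]
 [239.6691243  306.75839438]
 [240.12263876 287.31315785]]
[[ 26  23  24  26  28  27  27  26]
 [ 25  24  23  25  27  24  25  29]
 [ 23  24  21  24  23  25  27  26]
 [ 23  21  22  23  23  24  23  24]
 [ 23  26  27  24  24  21  23  25]
 [ 25  26  24  25  24  25  25  24]
 [ 26  25  26  24  23  22  23  26]
 [ 26  25  24  24  26  24  25  27]
 [ 26  27  26  24  23  23  26  26]
 [ 31  27  26  27  26  24  28  29]
 [ 37  36  39  37  28  29  28  28]
 [ 45  55  59  54  42  43  45  35]
 [ 59  74  81  68  57  63  65  55]
 [ 63  83  91  76  66  78  83  69]
 [ 65  84  91  77  70  86  90  75]
 [ 66  86  93  78  70  86  93  78]
 [ 67  86  91  79  71  87  93  77]
 [ 70  84  91  78  70  86  93  78]
 [ 69  84  92  75  73  89  94  77]
 [ 68  85  91  77  73  88  92  74]
 [ 76  88  92  76  73  87  90  72]
 [104  99  93  79  75  87  89  72]
 [148 123 103  79  73  87  89  74]
 [185 149 113  84  75  88  94  89]
 [202 169 129  99  89  98 105 116]
 [214 192 164 143 132 131 136 154]
 [221 215 205 194 184 180 179 191]
 [223 223 221 219 215 213 213 217]
 [222 222 224 222 222 223 222 224]
 [218 219 220 221 222 224 225 223]
 [191 198 205 211 215 220 221 222]
 [148 158 170 181 191 200 207 212]
 [118 124 133 140 148 158 168 180]
 [117 116 116 117 121 123 130 139]
 [118 118 118 117 116 116 117 118]]
```

```bash
python3 - <<'E'
from h import *
P=np.array([[193.1,-488,195.1+k] for k in(0,13,40)])
for n in("top","side"):
    c=ctrl.camera_info(n)
    p=cv2.projectPoints(P,cv2.Rodrigues(np.array(c["R"]))[0],np.array(c["t"]),np.array(c["K"]),np.array(c["dist"]))[0][:,0]
    print(n,np.round(p,1).tolist())
a=cv2.resize(cv2.imread("pics/top0.png")[340:420,480:560],None,fx=5,fy=5,interpolation=2)
b=cv2.resize(cv2.imread("pics/side0.png")[80:160,430:510],None,fx=5,fy=5,interpolation=2)
cv2.imwrite("pics/start.png",np.hstack([a,b]))
E
```

```text
top [[511.5, 379.3], [514.5, 380.6], [521.2, 383.5]]
side [[457.0, 152.1], [457.8, 148.4], [459.5, 140.5]]
```

View pics/start.png

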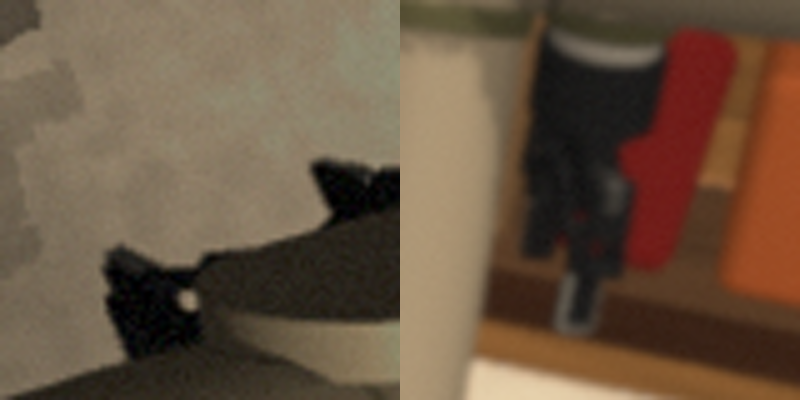

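```bash
python3 - <<'E'
from h import *
for s in(-1,1):
  P=np.array([[193.1+s*.368*45,-488-s*.93*45,195.1+k] for k in(0,13,27,40)])
  for n in("top","side"):
    c=ctrl.camera_info(n)
    p=cv2.projectPoints(P,cv2.Rodrigues(np.array(c["R"]))[0],np.array(c["t"]),np.array(c["K"]),np.array(c["dist"]))[0][:,0]
    print(s,n,np.round((p-([480,340] if n=="top" else [430,80]))*5+(0 if n=="top" else [400,0])).tolist())
E
```

```text
-1 top [[61.0, 237.0], [76.0, 244.0], [91.0, 252.0], [106.0, 260.0]]
-1 side [[553.0, 398.0], [557.0, 379.0], [562.0, 358.0], [566.0, 339.0]]
1 top [[252.0, 156.0], [269.0, 162.0], [287.0, 169.0], [305.0, 175.0]]
1 side [[518.0, 325.0], [522.0, 307.0], [526.0, 287.0], [530.0, 268.0]]
```

Both views put the fingertips about 27 mm higher than the reported TCP, so I'll treat true tip z as eef z + 27. Reopening and going to eef z ≈ 98.

Emit:
arm_command:
  increments:
    - {"dr": [0, 0, 0], "offset": [0, 0, 0], "hand": 0.3}
    - {"dr": [0, 0, 0], "offset": [0, 0, 0], "hand": 0.3}
    - {"dr": [0, 0, 0], "offset": [0.02, -0.01, 0.2], "hand": 0.3}
    - {"dr": [0, 0, 0], "offset": [0, 0, 0.3], "hand": 0.3}
    - {"dr": [0, 0, 0], "offset": [0, 0, 0.3], "hand": 0.3}
    - {"dr": [0, 0, 0], "offset": [0, 0, 0.3], "hand": 0.3}
    - {"dr": [0, 0, 0], "offset": [0, 0, 0.16], "hand": 0.3}
    - {"dr": [0, 0, 0], "offset": [0, 0, 0], "hand": 0.3}

```text
time_s: 5.5
eef_pos: [453.0, 163.9, 91.2]
ee_rot: [-0.002, 0.667, 0.745, -0.002]
force: [-0.2, -0.1, -0.2]
grip_width: 0.65
grip_force: 0.0
```

Emit:
arm_command:
  increments:
    - {"dr": [0, 0, 0], "offset": [0, 0, 0], "hand": -1}
    - {"dr": [0, 0, 0], "offset": [0, 0, 0], "hand": -1}
    - {"dr": [0, 0, 0], "offset": [0, 0, 0], "hand": -1}
    - {"dr": [0, 0, 0], "offset": [0, 0, 0], "hand": -1}
    - {"dr": [0, 0, 0], "offset": [0, 0, 0], "hand": -1}
    - {"dr": [0, 0, 0], "offset": [0, 0, 0], "hand": -1}
  grip_force: 60

```text
time_s: 6.1
eef_pos: [455.8, 164.2, 94.6]
ee_rot: [0.001, 0.667, 0.745, 0.001]
force: [2.2, 0.9, 5.5]
grip_width: 0.073
grip_force: 60.1
```

```bash
python3 -c "
from h import *
st()"
```

```text
t 6.1 pos [455.8 164.2  94.6] yawx 96.38 z [ 0.003  0.    -1.   ] F [2.2 0.9 5.5] w 0.073 gf 60.1 q [ 0.1   0.33  1.76 -0.    1.05 -0.01]
```

Emit:
arm_command:
  increments:
    - {"dr": [0, 0, 0], "offset": [0, 0, -0.1], "hand": -1}
    - {"dr": [0, 0, 0], "offset": [0, 0, -0.2], "hand": -1}
    - {"dr": [0, 0, 0], "offset": [0, 0, -0.3], "hand": -1}
    - {"dr": [0, 0, 0], "offset": [0, 0, -0.3], "hand": -1}
    - {"dr": [0, 0, 0], "offset": [0, 0, -0.12], "hand": -1}
    - {"dr": [0, 0, -0.05], "offset": [0, 0, 0], "hand": -1}
    - {"dr": [0, 0, -0.04], "offset": [0, 0, 0], "hand": -1}

```text
time_s: 6.8
eef_pos: [454.3, 164.2, 216.8]
ee_rot: [-0.0, 0.639, 0.769, 0.0]
force: [-0.2, 0.4, -2.1]
grip_width: 0.078
grip_force: 59.0
```

```bash
python3 -c "
from h import *
go([468.3,-322.6,216])"
```

```text
t 6.8 pos [454.3 164.2 216.8] yawx 100.51 z [-0.  0. -1.] F [-0.2  0.4 -2.1] w 0.078 gf 59.0 q [ 0.1   0.2   1.58  0.    1.35 -0.08]
tool shift/120: [-4.009 -0.625  0.006]
```

Emit:
arm_command:
  increments:
    - {"dr": [0, 0, 0], "offset": [-0.2, -0.03, 0], "hand": -1}
    - {"dr": [0, 0, 0], "offset": [-0.3, -0.047, 0], "hand": -1}
    - {"dr": [0, 0, 0], "offset": [-0.3, -0.047, 0], "hand": -1}
    - {"dr": [0, 0, 0], "offset": [-0.3, -0.047, 0], "hand": -1}
    - {"dr": [0, 0, 0], "offset": [-0.3, -0.047, 0], "hand": -1}
    - {"dr": [0, 0, 0], "offset": [-0.3, -0.047, 0], "hand": -1}
    - {"dr": [0, 0, 0], "offset": [-0.3, -0.047, 0], "hand": -1}
    - {"dr": [0, 0, 0], "offset": [-0.3, -0.047, 0], "hand": -1}

```text
time_s: 7.6
eef_pos: [461.6, -116.3, 216.4]
ee_rot: [-0.0, 0.64, 0.768, -0.0]
force: [0.2, -0.4, -1.5]
grip_width: 0.077
grip_force: 59.0
```

Emit:
arm_command:
  increments:
    - {"dr": [0, 0, 0], "offset": [-0.3, -0.047, 0], "hand": -1}
    - {"dr": [0, 0, 0], "offset": [-0.3, -0.047, 0], "hand": -1}
    - {"dr": [0, 0, 0], "offset": [-0.3, -0.047, 0], "hand": -1}
    - {"dr": [0, 0, 0], "offset": [-0.3, -0.047, 0], "hand": -1}
    - {"dr": [0, 0, 0], "offset": [-0.3, -0.047, 0], "hand": -1}
    - {"dr": [0, 0, 0], "offset": [-0.2, -0.03, 0], "hand": -1}
    - {"dr": [0, 0, 0], "offset": [-0.1, -0.02, 0], "hand": -1}
    - {"dr": [0, 0, 0], "offset": [0, 0, 0], "hand": -1}

```text
time_s: 8.4
eef_pos: [467.3, -334.2, 215.8]
ee_rot: [-0.001, 0.64, 0.768, 0.0]
force: [0.2, 0.3, -2.4]
grip_width: 0.078
grip_force: 59.1
```

```bash
python3 -c "
from h import *
go([468.3,-322.6,216])
a=ctrl.capture('top')[:,:,::-1];b=ctrl.capture('side')[:,:,::-1]
A=cv2.resize(a[130:290,350:480],None,fx=3,fy=3);B=cv2.resize(b[90:250,270:400],None,fx=3,fy=3)
cv2.imwrite('pics/pre.png',np.hstack([A,B]))"
```

```text
t 8.4 pos [ 467.3 -334.2  215.8] yawx 100.35 z [-0.001  0.001 -1.   ] F [ 0.2  0.3 -2.4] w 0.078 gf 59.1 q [-0.82  0.41  1.31  0.    1.42 -1.01]
tool shift/120: [ 0.094  0.025 -0.002]
```

View pics/pre.png

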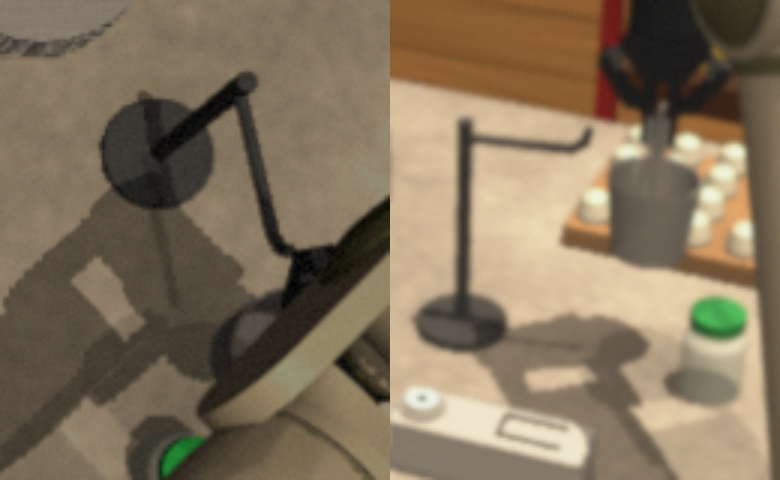

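The pail hangs upright in the grip, with its rim centre at about (655,172) in the right half. The hook tip is at (588,130), clear of it. Checking the rim position numerically.

```bash
python3 -c "
from h import *
print(onz('side',(358.3,147.3),205))
print(onz('side',(358.3,148.5),205), onz('top',(350+245/3,130+340/3),120))
go([468.3,-322.6,216])"
```

```text
[ 474.2 -368.8  205. ]
[ 472.1 -361.7  205. ] [ 485.5 -352.2  120. ]
t 8.5 pos [ 467.8 -332.6  216.1] yawx 100.46 z [-0.     0.001 -1.   ] F [ 0.5  1.7 -2. ] w 0.079 gf 59.0 q [-0.82  0.41  1.31  0.    1.42 -1.  ]
tool shift/120: [0.081 0.019 0.001]
```

Emit:
arm_command:
  increments:
    - {"dr": [0, 0, 0], "offset": [0.08, 0.02, 0], "hand": -1}
    - {"dr": [0, 0, 0], "offset": [0, 0.08, 0], "hand": -1}
    - {"dr": [0, 0, 0], "offset": [0, 0.12, 0], "hand": -1}
    - {"dr": [0, 0, 0], "offset": [0, 0.12, 0], "hand": -1}
    - {"dr": [0, 0, 0], "offset": [0, 0.12, 0], "hand": -1}
    - {"dr": [0, 0, 0], "offset": [0, 0.12, 0], "hand": -1}
    - {"dr": [0, 0, 0], "offset": [0, 0.12, 0], "hand": -1}
    - {"dr": [0, 0, 0], "offset": [0, 0, 0], "hand": -1}

```text
time_s: 9.3
eef_pos: [550.2, -307.5, 215.7]
ee_rot: [-0.0, 0.639, 0.769, 0.0]
force: [-0.2, -0.3, -2.0]
grip_width: 0.073
grip_force: 59.1
```

```bash
python3 -c "
from h import *
u=np.array([-.984,-.18]);v=np.array([-.18,.984]);e=np.array([660.3,-316])+72*u+28*v
print(e);go([*e,216])"
```

```text
[ 584.412 -301.408]
t 9.3 pos [ 550.2 -307.5  215.7] yawx 100.57 z [ 0.  0. -1.] F [-0.2 -0.3 -2. ] w 0.073 gf 59.1 q [-0.7   0.54  1.11  0.    1.49 -0.88]
tool shift/120: [-0.002  0.289 -0.002]
```

Emit:
arm_command:
  increments:
    - {"dr": [0, 0, 0], "offset": [0, 0.12, 0], "hand": -1}
    - {"dr": [0, 0, 0], "offset": [0, 0.11, 0], "hand": -1}
    - {"dr": [0, 0, 0], "offset": [0, 0.06, 0], "hand": -1}
    - {"dr": [0, 0, 0], "offset": [0, 0, 0], "hand": -1}
    - {"dr": [0, 0, 0], "offset": [0, 0, 0.1], "hand": -1}
    - {"dr": [0, 0, 0], "offset": [0, 0, 0.08], "hand": -1}
    - {"dr": [0, 0, 0], "offset": [0, 0, 0.04], "hand": -1}
    - {"dr": [0, 0, 0], "offset": [0, 0, 0], "hand": -1}

```text
time_s: 10.1
eef_pos: [582.2, -302.7, 188.4]
ee_rot: [-0.001, 0.64, 0.768, -0.0]
force: [0.0, 0.4, -1.4]
grip_width: 0.078
grip_force: 59.0
```

Emit:
arm_command:
  increments:
    - {"dr": [0, 0, 0], "offset": [0, 0, 0.02], "hand": -1}
    - {"dr": [0, 0, 0], "offset": [0, 0, 0], "hand": -1}

```text
time_s: 10.3
eef_pos: [582.8, -302.9, 187.2]
ee_rot: [0.0, 0.64, 0.768, 0.0]
force: [-0.4, 0.6, -0.9]
grip_width: 0.072
grip_force: 59.0
```

Emit:
arm_command:
  increments:
    - {"dr": [0, 0, 0], "offset": [0, 0, 0.02], "hand": -1}
    - {"dr": [0, 0, 0], "offset": [0, 0, 0], "hand": -1}

```text
time_s: 10.5
eef_pos: [582.8, -302.8, 184.6]
ee_rot: [-0.0, 0.64, 0.768, -0.0]
force: [-0.4, 0.4, -1.9]
grip_width: 0.075
grip_force: 59.0
```

Emit:
arm_command:
  increments:
    - {"dr": [0, 0, 0], "offset": [0, 0, 0.01], "hand": -1}
    - {"dr": [0, 0, 0], "offset": [0, 0, 0], "hand": -1}

```text
time_s: 10.7
eef_pos: [583.0, -302.9, 184.1]
ee_rot: [0.0, 0.64, 0.768, -0.0]
force: [-0.6, 0.0, 0.2]
grip_width: 0.078
grip_force: 59.5
```

Emit:
arm_command:
  increments:
    - {"dr": [0, 0, 0], "offset": [0, 0, 0.01], "hand": -1}
    - {"dr": [0, 0, 0], "offset": [0, 0, 0], "hand": -1}

```text
time_s: 10.9
eef_pos: [583.1, -303.0, 183.7]
ee_rot: [0.001, 0.64, 0.768, -0.0]
force: [-1.5, 1.6, 4.9]
grip_width: 0.08
grip_force: 60.2
```

Emit:
arm_command:
  increments:
    - {"dr": [0, 0, 0], "offset": [0, 0, 0.01], "hand": -1}
    - {"dr": [0, 0, 0], "offset": [0, 0, 0], "hand": -1}

```text
time_s: 11.1
eef_pos: [583.2, -303.0, 183.4]
ee_rot: [0.002, 0.64, 0.768, -0.0]
force: [-3.4, 3.5, 9.6]
grip_width: 0.077
grip_force: 60.8
```

Emit:
arm_command:
  increments:
    - {"dr": [0, 0, 0], "offset": [0, 0, -0.02], "hand": -1}
    - {"dr": [0, 0, 0], "offset": [0, 0, 0], "hand": -1}
    - {"dr": [0, 0, 0], "offset": [0, 0, 0], "hand": -0.7}
    - {"dr": [0, 0, 0], "offset": [0, 0, 0], "hand": -0.5}
    - {"dr": [0, 0, 0], "offset": [0, 0, 0], "hand": -0.3}
    - {"dr": [0, 0, 0], "offset": [0, 0, 0], "hand": -0.3}
    - {"dr": [0, 0, 0], "offset": [0, 0, 0], "hand": -0.3}
    - {"dr": [0, 0, 0], "offset": [0, 0, 0], "hand": -0.3}

```text
time_s: 11.9
eef_pos: [582.9, -302.8, 183.6]
ee_rot: [-0.0, 0.64, 0.768, 0.0]
force: [-0.4, 0.7, -0.5]
grip_width: 0.351
grip_force: 0.0
```

Emit:
arm_command:
  increments:
    - {"dr": [0, 0, 0], "offset": [0, 0, -0.1], "hand": -0.3}
    - {"dr": [0, 0, 0], "offset": [0, 0, -0.2], "hand": -0.3}
    - {"dr": [0, 0, 0], "offset": [0, 0, -0.3], "hand": -0.3}
    - {"dr": [0, 0, 0], "offset": [0, 0, -0.2], "hand": -0.3}
    - {"dr": [0, 0, 0], "offset": [0, 0, 0], "hand": -0.3}

```text
time_s: 12.4
eef_pos: [583.7, -303.4, 284.6]
ee_rot: [0.004, 0.64, 0.768, 0.0]
force: [-0.6, -0.8, -0.3]
grip_width: 0.349
grip_force: 0.0
```

```bash
python3 - <<'E'
from h import *
d=np.array([445-465,333-186.]) 
# tin pose from the original top crop
A,B,C,D=[onz("top",T(*p),60) for p in((437,170),(488,170),(497,332),(445,333))]
dot=onz("top",T(465,186),70); v=(A+B)/2-(C+D)/2
print("tin yaw",np.degrees(np.arctan2(v[1],v[0])),"len",np.linalg.norm(v),"mid",(A+B+C+D)/4, "dot",dot)
v=dot-(C+D)/2;print("yaw2",np.degrees(np.arctan2(v[1],v[0])))
a=ctrl.capture("side");cv2.imwrite("pics/s_hang.png",a[:,:,::-1]);cv2.imwrite("pics/t_hang.png",ctrl.capture("top")[:,:,::-1])
c=ctrl.camera_info("side")
def pr(n,X):
    c=ctrl.camera_info(n);return cv2.projectPoints(np.array(X,float),cv2.Rodrigues(np.array(c["R"]))[0],np.array(c["t"]),np.array(c["K"]),np.array(c["dist"]))[0][:,0]
b=cv2.imread("pics/side0.png")
m=(cv2.absdiff(a[:,:,::-1].copy(),b).sum(2)>60).astype(np.uint8)
print("expected pail centre",pr("side",[[589.5,-329,90],[589.5,-329,175]]))
g=cv2.cvtColor(a,cv2.COLOR_RGB2GRAY)[140:215:4,290:356:3];print(g)
st()
E
```

```text
tin yaw 2.819338999939898 len 186.02516630821762 mid [537.    -98.975  60.   ] dot [609.3 -96.3  70. ]
yaw2 2.5128815147563515
expected pail centre [[316.23247507 177.71908199]
 [317.33493128 154.10589108]]
[[193  85  87 191 193 186 184 173 162 104  84 110 111 100 132 189 201 198
  198 234 237 207]
 [195  81  86 190 190 191 187 185 175 107 122 178 197 200 201 202 209 195
  148 188 206 184]
 [190  80  88 193 196 186 150 133 115  97 101 123 153 193 201 203 198 168
  139 158 170 162]
 [188  80 104 197 187  94  97 112 101  96 102  98  93  90 158 200 201 183
  171 171 171 173]
 [186  78 106 200 176  86 104 110  98 103 104  96  92  85 109 213 239 230
  180 176 180 205]
 [180  67 106 202 183  81  95 102  97 102 105 100 102 110 107 171 195 199
  171 172 166 229]
 [181  68 114 201 191  86  83  90  94  94  96  97  93  88 135 151 159 151
  170 158 154 187]
 [185  71 111 197 194  98  83  88  94  97  97  95  92  88  91  99 109 125
  145 152 149 140]
 [183  71 115 193 191 113  83  89  95  97  96  94  91  96 125  99  88  87
   85  88  89  95]
 [175  62 120 186 187 139  83  91  94  95  95  94  89 13
[... 318 characters left out ...]
 52  44  47  52  52  72 131 172 196 194 190 195 197 191 196 200 205 209
  205 206 208 212]
 [ 52  45  46  49  50  42  58  96  97 116 158 179 190 193 192 196 198 197
  197 199 204 207]
 [ 55  53  51  51  47  42  65  90  92  90  95 162 164 169 187 192 187 187
  189 195 198 198]
 [ 53  53  63  50  51  70  90  90  90  98 145 167 162 162 159 173 179 186
  191 189 189 190]
 [144 163 154 111  93  93 103 150 162 166 163 164 167 170 169 165 169 188
  190 188 186 186]
 [185 185 167 153 129  95  93  98 146 172 172 167 166 168 170 170 171 192
  196 193 189 186]]
t 12.5 pos [ 582.9 -302.8  280. ] yawx 100.43 z [ 0.001 -0.    -1.   ] F [-0.1 -0.4 -0.5] w 0.35 gf 0.0 q [-0.66  0.6   0.86 -0.    1.68 -0.84]
```

The pail is hanging: dark pixels fill cols 305–330, rows 148–183, where the bar predicts it. Next, the tin.

Emit:
arm_command:
  increments:
    - {"dr": [0, 0, -0.183], "offset": [0, 0, 0], "hand": -0.3}
    - {"dr": [0, 0, -0.183], "offset": [0, 0, 0], "hand": -0.3}
    - {"dr": [0, 0, -0.183], "offset": [0, 0, 0], "hand": -0.3}
    - {"dr": [0, 0, -0.183], "offset": [0, 0, 0], "hand": -0.3}
    - {"dr": [0, 0, -0.183], "offset": [0, 0, 0], "hand": -0.3}
    - {"dr": [0, 0, -0.183], "offset": [0, 0, 0], "hand": -0.3}
    - {"dr": [0, 0, -0.183], "offset": [0, 0, 0], "hand": -0.3}
    - {"dr": [0, 0, -0.183], "offset": [0, 0, 0], "hand": -0.3}

```text
time_s: 13.3
eef_pos: [582.5, -302.6, 278.2]
ee_rot: [-0.001, 0.116, 0.993, 0.001]
force: [-0.4, -0.2, 0.1]
grip_width: 0.35
grip_force: 0.0
```

Emit:
arm_command:
  increments:
    - {"dr": [0, 0, -0.183], "offset": [0, 0, 0], "hand": -0.3}
    - {"dr": [0, 0, -0.183], "offset": [0, 0, 0], "hand": -0.3}
    - {"dr": [0, 0, 0], "offset": [0.11, 0.285, 0], "hand": -0.3}
    - {"dr": [0, 0, 0], "offset": [0.11, 0.285, 0], "hand": -0.3}
    - {"dr": [0, 0, 0], "offset": [0.11, 0.285, 0], "hand": 1}
    - {"dr": [0, 0, 0], "offset": [0.11, 0.285, 0], "hand": 1}
    - {"dr": [0, 0, 0], "offset": [0.11, 0.285, 0.2], "hand": 1}
    - {"dr": [0, 0, 0], "offset": [0.11, 0.285, 0.2], "hand": 1}

```text
time_s: 14.1
eef_pos: [492.6, -100.2, 230.3]
ee_rot: [-0.0, -0.024, 1.0, 0.0]
force: [0.8, -0.7, -0.1]
grip_width: 0.995
grip_force: 0.0
```

Emit:
arm_command:
  increments:
    - {"dr": [0, 0, 0], "offset": [0, 0, 0.3], "hand": 1}
    - {"dr": [0, 0, 0], "offset": [0, 0, 0.3], "hand": 1}
    - {"dr": [0, 0, 0], "offset": [0, 0, 0.3], "hand": 1}
    - {"dr": [0, 0, 0], "offset": [0, 0, 0.3], "hand": 1}
    - {"dr": [0, 0, 0], "offset": [0, 0, 0], "hand": 1}

```text
time_s: 14.6
eef_pos: [490.6, -100.3, 83.2]
ee_rot: [-0.005, -0.024, 1.0, 0.002]
force: [-1.1, -0.6, 0.7]
grip_width: 1.001
grip_force: 0.0
```

```bash
python3 -c "
from h import *
go([494.3,-101.8,-8])"
```

```text
t 14.6 pos [ 490.6 -100.3   83.2] yawx -177.23 z [-0.009  0.004 -1.   ] F [-1.1 -0.6  0.7] w 1.001 gf 0.0 q [-0.44  0.39  1.71 -0.    1.05 -2.06]
tool shift/120: [-0.037 -0.018  0.76 ]
```

Emit:
arm_command:
  increments:
    - {"dr": [0, 0, 0], "offset": [-0.02, -0.015, 0.2], "hand": 1}
    - {"dr": [0, 0, 0], "offset": [0, 0, 0.2], "hand": 1}
    - {"dr": [0, 0, 0], "offset": [0, 0, 0.2], "hand": 1}
    - {"dr": [0, 0, 0], "offset": [0, 0, 0.1], "hand": 1}
    - {"dr": [0, 0, 0], "offset": [0, 0, 0.06], "hand": 1}
    - {"dr": [0, 0, 0], "offset": [0, 0, 0], "hand": 1}
    - {"dr": [0, 0, 0], "offset": [0, 0, 0], "hand": 1}
  grip_force: 25

```text
time_s: 15.3
eef_pos: [496.9, -103.6, -2.6]
ee_rot: [0.001, -0.024, 1.0, -0.0]
force: [0.1, -0.2, -0.5]
grip_width: 1.006
grip_force: 0.0
```

Emit:
arm_command:
  increments:
    - {"dr": [0, 0, 0], "offset": [0, 0, 0], "hand": 0.3}
    - {"dr": [0, 0, 0], "offset": [0, 0, 0], "hand": 0.3}
    - {"dr": [0, 0, 0], "offset": [0, 0, 0], "hand": 0.1}
    - {"dr": [0, 0, 0], "offset": [0, 0, 0], "hand": 0.1}
    - {"dr": [0, 0, 0], "offset": [0, 0, 0], "hand": 0.1}

```text
time_s: 15.8
eef_pos: [496.6, -103.4, -2.8]
ee_rot: [0.0, -0.024, 1.0, -0.0]
force: [-2.1, 0.4, 5.8]
grip_width: 0.698
grip_force: 27.2
```

```bash
cat >dot.py <<'E'
from h import *
def dotpos():
    r={}
    for n in("top","side"):
        im=ctrl.capture(n);cv2.imwrite(f"pics/{n}_d.png",im[:,:,::-1])
        c=ctrl.camera_info(n);r[n]=im
    return r
E
python3 -c "
from h import *
st()
im=ctrl.capture('side');cv2.imwrite('pics/sd.png',im[:,:,::-1])
g=cv2.cvtColor(im,cv2.COLOR_RGB2GRAY);print(g[215:230,272:290])"
```

```text
t 15.8 pos [ 496.6 -103.4   -2.8] yawx -177.2 z [ 0.001 -0.    -1.   ] F [-2.1  0.4  5.8] w 0.698 gf 27.2 q [-0.44  0.53  1.77  0.    0.85 -2.06]
[[186 186 187 185 186 185 185 187 186 187 191 193 197 197 196 197 193 191]
 [184 184 186 187 187 188 189 189 188 189 189 192 195 194 194 194 191 191]
 [183 184 186 188 187 190 193 195 193 193 192 193 193 192 192 189 189 188]
 [185 188 188 191 196 203 208 207 206 203 201 198 196 193 189 189 188 188]
 [187 188 192 200 216 225 228 228 224 221 219 214 205 197 190 190 189 188]
 [189 191 197 212 228 236 237 235 230 229 231 230 224 212 201 198 197 196]
 [191 193 204 222 235 240 236 225 211 213 229 237 237 228 219 210 210 210]
 [193 193 205 225 238 239 231 203 170 183 223 239 240 234 222 213 218 222]
 [191 191 199 220 235 239 234 214 191 202 228 240 240 230 216 208 216 225]
 [188 187 189 201 222 234 236 232 229 230 236 238 232 219 204 198 208 216]
 [183 182 181 178 190 214 225 228 229 230 229 225 213 196 188 187 190 195]
 [192 184 178 170 170 179 190 199 203 204 201 194 184 177 173 167 165 165]
 [213 195 181 173 171 168 170 175 180 180 177 169 163 159 151 144 144 148]
 [222 211 192 178 171 172 171 172 172 171 164 150 139 135 132 133 139 145]
 [222 219 211 197 183 176 168 163 160 155 145 133 127 129 135 140 143 146]]
```

```bash
python3 - <<'E'
from h import *
g=cv2.imread("pics/sd.png",0)
np.set_printoptions(linewidth=200)
print(g[262:292,222:252])
c=ctrl.camera_info("side")
def pr(n,X):
    c=ctrl.camera_info(n);return cv2.projectPoints(np.array(X,float),cv2.Rodrigues(np.array(c["R"]))[0],np.array(c["t"]),np.array(c["K"]),np.array(c["dist"]))[0][:,0]
# lever from top: edges at two columns (world +y end and near pivot)
t=cv2.imread("pics/top0.png",0)
for col in(150,160,170,180): print(col,t[174:196,col])
print(pr("side",[[601.5,184,87],[601.5,184,110],[608.5,184,87],[594.5,184,87]]))
E
```

```text
[[ 89  89  89  89  89  89  89  88  88  87  88  88  87  87  90  91  88  88  83  82  82  85 105 150 186 206 211 211 210 209]
 [ 87  87  88  90  89  89  89  90  89  87  88  86  86  87  88  91  90  86  83  83  82  89 117 163 196 210 211 211 210 207]
 [ 80  86  87  90  88  89  89  88  88  88  89  87  87  87  88  89  89  85  83  83  83  99 136 177 203 210 210 209 206 205]
 [ 65  76  86  88  89  89  88  88  88  88  89  88  88  88  87  91  90  87  82  82  90 117 159 192 206 208 208 208 206 206]
 [ 46  63  80  88  90  89  88  89  89  90  88  89  87  87  90  90  89  86  85  85 102 137 175 200 207 208 208 207 204 205]
 [ 32  52  74  85  89  90  90  89  88  88  88  89  87  88  88  90  91  88  85  95 120 158 188 203 207 206 206 205 205 205]
 [ 27  47  71  88  93  91  90  89  87  89  90  88  88  89  89  88  89  90  88 109 145 179 198 204 206 205 205 207 205 204]
 [ 35  61  90 107 110 105  99  94  89  89  88  89  88  89  89  91  91  88  94 121 163 193 203 206 204 204 204 204 203 204]
 [ 45  88 126 147 148 138 128 112  97  90  88  87  88  86  87  90  89  89  98 130 173 198 205 206 206 204 202 203 20
[... 2383 characters left out ...]
24 122 122 120 120 121 120 121 121 129 147 166 175 176 178 176 175 175 176 176 173]
 [130 139 137 126 121 122 121 122 125 123 123 122 120 120 119 119 117 122 135 156 172 178 177 175 176 175 174 175 174 173]]
150 [101  99 101 110 101 101  81 104 120 122 121 123 125 122  97  79  99 106 106 105 109 105]
160 [ 66  65  68  67  66  63  73 111 122 117 121 122 124 111  70  61  64  68  71  55  53  52]
170 [107 113 112 110 107 104 100 116 115 116 116 124 124 100  83 113 114 112 111 111 110 110]
180 [110 110 109 107 107 100  89 117 118 121 118 121 122 100  81 117 116 115 117 117 114 112]
[[236.03685166 281.2659372 ]
 [235.51970657 274.31446332]
 [233.49060162 280.43830129]
 [238.59349146 282.09624396]]
```

```bash
cat >dot.py <<'E'
from h import *
def dot(u,v,r=5,n="side"):
    g=cv2.cvtColor(ctrl.capture(n),cv2.COLOR_RGB2GRAY).astype(float);u,v=int(round(u)),int(round(v))
    p=g[v-r:v+r+1,u-r:u+r+1]; i=np.unravel_index(np.argmin(p[2:-2,2:-2]),(2*r-3,2*r-3)); cv,cu=v-r+2+i[0],u-r+2+i[1]
    w=np.clip(225-g[cv-1:cv+2,cu-2:cu+3],0,None); Y,X=np.mgrid[cv-1:cv+2,cu-2:cu+3]
    q=((w*X).sum()/w.sum(),(w*Y).sum()/w.sum()); print("dot px",np.round(q,2),"min",g[cv,cu]); return onz(n,q,70)
E
python3 -c "
from dot import *
print('tip',onz('side',(236.2,280.9),87)); d=dot(280,222,4);print(d)
p,M=st(); t=np.array([601.3,184.6,70]);print(np.round(M.T@(t-d)/120,3))"
```

```text
tip [601.7 182.7  87. ]
dot px [280.24 222.2 ] min 170.0
[609.3 -96.2  70. ]
t 15.9 pos [ 496.6 -103.4   -2.8] yawx -177.2 z [ 0.001 -0.    -1.   ] F [-1.4  0.1  5.5] w 0.7 gf 27.2 q [-0.44  0.53  1.77  0.    0.85 -2.06]
[-4.80e-02  2.34e+00 -1.00e-03]
```

Emit:
arm_command:
  increments:
    - {"dr": [0, 0, 0], "offset": [0, 0.05, 0], "hand": 0.1}
    - {"dr": [0, 0, 0], "offset": [-0.005, 0.1, 0], "hand": 0.1}
    - {"dr": [0, 0, 0], "offset": [-0.005, 0.12, 0], "hand": 0.1}
    - {"dr": [0, 0, 0], "offset": [-0.005, 0.12, 0], "hand": 0.1}
    - {"dr": [0, 0, 0], "offset": [-0.005, 0.12, 0], "hand": 0.1}
    - {"dr": [0, 0, 0], "offset": [-0.005, 0.12, 0], "hand": 0.1}
    - {"dr": [0, 0, 0], "offset": [-0.005, 0.12, 0], "hand": 0.1}
    - {"dr": [0, 0, 0], "offset": [0, 0.12, 0], "hand": 0.1}

```text
time_s: 16.7
eef_pos: [495.8, 0.9, -2.8]
ee_rot: [0.001, -0.024, 1.0, -0.001]
force: [-0.2, -4.8, 4.5]
grip_width: 0.703
grip_force: 27.2
```

```bash
python3 -c "
from h import *
st()"
```

```text
t 16.7 pos [495.8   0.9  -2.8] yawx -177.24 z [ 0.002 -0.002 -1.   ] F [-0.2 -4.8  4.5] w 0.703 gf 27.2 q [-0.23  0.51  1.8  -0.    0.83 -1.85]
```

Emit:
arm_command:
  increments:
    - {"dr": [0, 0, 0], "offset": [0, 0.12, 0], "hand": 0.1}
    - {"dr": [0, 0, 0], "offset": [-0.005, 0.12, 0], "hand": 0.1}
    - {"dr": [0, 0, 0], "offset": [-0.005, 0.12, 0], "hand": 0.1}
    - {"dr": [0, 0, 0], "offset": [-0.005, 0.12, 0], "hand": 0.1}
    - {"dr": [0, 0, 0], "offset": [-0.004, 0.12, 0], "hand": 0.1}
    - {"dr": [0, 0, 0], "offset": [0, 0.12, 0], "hand": 0.1}
    - {"dr": [0, 0, 0], "offset": [0, 0.12, 0], "hand": 0.1}
    - {"dr": [0, 0, 0], "offset": [0, 0.12, 0], "hand": 0.1}

```text
time_s: 17.5
eef_pos: [492.3, 116.3, -2.8]
ee_rot: [0.001, -0.024, 1.0, -0.001]
force: [0.5, -5.8, 5.5]
grip_width: 0.7
grip_force: 27.4
```

Emit:
arm_command:
  increments:
    - {"dr": [0, 0, 0], "offset": [0, 0.12, 0], "hand": 0.1}
    - {"dr": [0, 0, 0], "offset": [0, 0.12, 0], "hand": 0.1}
    - {"dr": [0, 0, 0], "offset": [0, 0.12, 0], "hand": 0.1}
    - {"dr": [0, 0, 0], "offset": [0, 0.07, 0], "hand": 0.1}
    - {"dr": [0, 0, 0], "offset": [0, 0.05, 0], "hand": 0.1}
    - {"dr": [0, 0, 0], "offset": [0, 0, 0], "hand": 0.1}
    - {"dr": [0, 0, 0], "offset": [0, 0, 0], "hand": 0.1}

```text
time_s: 18.2
eef_pos: [489.3, 174.5, -2.8]
ee_rot: [0.001, -0.024, 1.0, 0.0]
force: [-0.6, 3.0, 4.9]
grip_width: 0.701
grip_force: 27.4
```

```bash
python3 - <<'E'
from dot import *
st()
c=ctrl.camera_info("side")
p=cv2.projectPoints(np.array([[601.5,183.7,70.]]),cv2.Rodrigues(np.array(c["R"]))[0],np.array(c["t"]),np.array(c["K"]),np.array(c["dist"]))[0][0,0]
print("want px",p); im=ctrl.capture("side");cv2.imwrite("pics/al.png",im[:,:,::-1])
np.set_printoptions(linewidth=200);print(cv2.cvtColor(im,cv2.COLOR_RGB2GRAY)[272:298,222:252])
E
```

```text
t 18.2 pos [489.3 174.5  -2.8] yawx -177.21 z [ 0.002  0.001 -1.   ] F [-0.6  3.   4.9] w 0.701 gf 27.4 q [ 0.12  0.55  1.73  0.    0.86 -1.5 ]
want px [236.47029246 286.22015042]
[[ 78 132 175 198 202 202 196 178 151 121 100  91  89  88  88  88  92 103 134 170 194 203 204 204 202 200 200 202 201 205]
 [ 88 141 180 198 204 205 206 199 178 147 116  98  95  91  89  88  92 114 152 184 202 205 205 204 202 200 200 200 202 203]
 [103 148 177 191 195 197 201 201 192 165 129 104  97  97  93  93  96 118 159 190 202 205 205 205 204 201 199 199 200 202]
 [124 158 176 183 184 187 190 193 189 168 134 107  98  98  97  94  97 119 161 190 201 203 204 203 202 201 199 197 200 200]
 [149 170 177 181 178 179 178 177 180 170 141 109  97  99  97  96  98 122 165 193 202 202 203 201 201 200 199 198 199 199]
 [167 177 179 178 176 170 162 159 173 174 150 117 100  98  98  95 102 127 167 194 201 201 201 201 199 199 198 199 199 199]
 [174 176 176 170 162 151 141 143 167 180 160 122 101  97  95  95 103 132 169 194 201 201 201 201 200 199 200 200 200 200]
 [176 175 169 159 141 125 116 131 163 178 162 123 100  96  
[... 1578 characters left out ...]
 97 103 114 123 132 150 163 166 166 164 160 158 155 153 151 147 145 145 148 146 146]
 [123 127 128 128 126 119 116 111 106 100  99 103 108 119 139 154 160 159 156 155 156 158 155 150 147 145 145 147 145 148]
 [127 134 144 151 147 135 133 133 128 121 115 117 124 132 142 152 157 156 158 165 173 171 159 148 144 146 145 144 145 146]
 [126 134 146 155 154 150 153 157 158 150 144 151 161 164 166 171 174 175 179 185 189 178 159 147 144 147 146 146 145 146]
 [118 121 130 137 142 148 153 162 167 169 167 177 186 189 191 194 196 197 198 199 194 174 155 145 145 146 146 146 146 145]
 [107 111 115 122 125 131 134 143 150 158 165 173 182 190 193 197 202 205 205 200 187 165 150 146 146 146 144 145 146 147]]
```

Emit:
arm_command:
  increments:
    - {"dr": [0, 0, 0], "offset": [0, 0.02, 0], "hand": 0.1}
    - {"dr": [0, 0, 0], "offset": [0, 0, 0], "hand": 0.1}
    - {"dr": [0, 0, 0], "offset": [0, 0, 0], "hand": 0.1}

```text
time_s: 18.55
eef_pos: [489.3, 176.1, -2.8]
ee_rot: [0.001, -0.024, 1.0, -0.0]
force: [-0.4, -3.9, 6.5]
grip_width: 0.697
grip_force: 27.4
```

```bash
python3 - <<'E'
from dot import *
st()
ims=[ctrl.capture("side") for _ in range(4)]
im=np.mean(ims,0).astype(np.uint8);cv2.imwrite("pics/al2.png",im[:,:,::-1])
g=cv2.cvtColor(im,cv2.COLOR_RGB2GRAY).astype(int)
np.set_printoptions(linewidth=200);print(g[278:294,230:246])
E
```

```text
t 18.55 pos [489.3 176.1  -2.8] yawx -177.23 z [ 0.002 -0.    -1.   ] F [-0.4 -3.9  6.5] w 0.697 gf 27.4 q [ 0.12  0.55  1.73 -0.    0.86 -1.5 ]
[[166 179 160 123 100  97  97  95 101 131 169 194 201 201 201 200]
 [162 179 160 123  99  94  94  94 104 135 171 194 200 201 201 202]
 [163 170 151 119  99  92  91  92 103 132 165 186 195 200 201 202]
 [159 155 138 116 101  94  93  92 100 122 150 173 186 194 197 198]
 [142 135 126 117 107 100  98  99 106 122 143 165 179 188 191 192]
 [121 121 124 125 119 112 108 111 120 133 153 175 186 188 187 190]
 [111 120 131 134 129 117 109 112 125 144 168 195 202 192 186 192]
 [113 127 137 139 129 109  90  95 120 155 191 216 218 201 183 187]
 [117 132 141 139 124  99  78  91 132 180 217 229 225 204 180 179]
 [117 133 142 140 129 111 101 124 170 213 229 232 222 196 173 174]
 [113 131 142 143 139 132 134 160 202 226 232 227 209 181 167 169]
 [107 125 139 144 145 146 158 187 216 227 226 213 189 170 163 162]
 [101 116 133 143 149 156 172 198 214 216 208 188 172 163 161 152]
 [ 95 106 123 137 145 156 172 187 193 191 181 170 164 161 156 149]
 [ 93  98 109 121 131 142 158 171 173 172 166 163 159 157 151 147]
 [101  98 100 107 115 128 145 158 161 161 159 157 157 155 149 145]]
```

Emit:
arm_command:
  increments:
    - {"dr": [0, 0, 0], "offset": [0, -0.007, 0], "hand": 0.1}
    - {"dr": [0, 0, 0], "offset": [0, 0, 0], "hand": 0.1}
    - {"dr": [0, 0, 0], "offset": [0, 0, 0], "hand": 0.7}
    - {"dr": [0, 0, 0], "offset": [0, 0, 0], "hand": 0.9}
    - {"dr": [0, 0, 0], "offset": [0, 0, 0], "hand": 0.9}
    - {"dr": [0, 0, 0], "offset": [0, 0, -0.1], "hand": 0.9}
    - {"dr": [0, 0, 0], "offset": [0, 0, -0.3], "hand": 0.9}
    - {"dr": [0, 0, 0], "offset": [0, 0, -0.4], "hand": 0.9}

```text
time_s: 19.55
eef_pos: [487.4, 175.2, 92.9]
ee_rot: [-0.002, -0.024, 1.0, -0.0]
force: [0.9, -0.7, 0.6]
grip_width: 0.949
grip_force: 0.0
```

Emit:
arm_command:
  increments:
    - {"dr": [0, 0, 0], "offset": [0, 0, -0.4], "hand": 0.9}
    - {"dr": [0, 0, 0], "offset": [0, 0, -0.4], "hand": 0.9}
    - {"dr": [0, 0, 0], "offset": [0, 0, -0.4], "hand": -1}
    - {"dr": [0, 0, 0], "offset": [0, 0, -0.4], "hand": -1}
    - {"dr": [0, 0, 0], "offset": [0, 0, -0.2], "hand": -1}
    - {"dr": [0, 0, 0], "offset": [0, 0, 0], "hand": -1}

```text
time_s: 20.15
eef_pos: [489.3, 175.5, 312.8]
ee_rot: [0.004, -0.024, 1.0, 0.0]
force: [0.5, 0.3, 0.1]
grip_width: 0.266
grip_force: 0.0
```

```bash
python3 - <<'E'
from dot import *
st()
im=np.mean([ctrl.capture("side") for _ in range(4)],0).astype(np.uint8);cv2.imwrite("pics/al3.png",im[:,:,::-1])
g=cv2.cvtColor(im,cv2.COLOR_RGB2GRAY).astype(int)
np.set_printoptions(linewidth=200);print(g[276:294,228:246])
for q in((236.25,285.9),(236.5,286)):print(onz("side",q,70))
E
```

```text
t 20.15 pos [489.3 175.5 312.8] yawx -177.22 z [ 0.007  0.001 -1.   ] F [0.5 0.3 0.1] w 0.266 gf 0.0 q [ 0.12  0.24  1.29 -0.    1.6  -1.5 ]
[[166 166 170 161 130 102  92  92  92  91  91 115 154 181 190 191 191 191]
 [152 150 161 164 141 109  93  91  91  89  93 119 157 183 191 190 191 190]
 [133 134 156 169 150 114  94  91  90  89  96 123 159 182 190 190 190 189]
 [110 122 153 168 151 115  94  89  89  88  97 126 161 183 189 189 191 190]
 [100 125 153 161 142 112  92  87  87  87  96 123 154 172 181 185 188 190]
 [105 133 149 146 129 109  94  88  86  87  94 114 135 148 158 168 176 181]
 [106 128 133 127 119 111 100  94  92  92  99 111 119 121 128 138 149 156]
 [103 113 114 113 117 118 112 105 101 104 112 121 123 117 111 110 117 122]
 [101 103 104 112 123 126 122 110 102 105 116 126 129 125 114 103 100 102]
 [101 100 105 119 129 131 121 102  84  87 105 123 131 130 121 105  96  95]
 [ 98  98 109 123 131 130 117  94  72  75  97 119 131 133 126 110  94  91]
 [ 93  94 109 125 133 132 121 105  92  96 110 124 133 133 126 110  94  89]
 [ 89  91 105 122 132 135 130 123 119 121 127 133 135 133 124 108  92  87]
 [ 87  88 100 117 130 136 136 135 134 135 137 138 137 131 120 104  90  88]
 [ 88  86  94 110 124 134 139 141 141 142 142 141 136 126 112  97  89  91]
 [ 92  87  89 100 115 128 136 140 142 142 141 137 128 116 101  91  89  97]
 [ 96  90  88  91 102 114 122 127 130 130 128 122 112 100  91  89  93 107]
 [102  96  91  89  92  97 102 106 108 109 107 102  96  90  89  91 101 116]]
[602.5 182.9  70. ]
[601.8 183.   70. ]
```

Emit:
arm_command:
  increments:
    - {"dr": [0, 0, 0], "offset": [-0.182, 0.235, 0], "hand": -1}
    - {"dr": [0, 0, 0], "offset": [-0.182, 0.235, 0], "hand": -1}
    - {"dr": [0, 0, 0], "offset": [-0.182, 0.235, 0], "hand": -1}
    - {"dr": [0, 0, 0], "offset": [-0.182, 0.235, 0], "hand": -1}
    - {"dr": [0, 0, 0], "offset": [-0.182, 0.235, 0], "hand": -1}
    - {"dr": [0, 0, 0], "offset": [0, 0, 0.2], "hand": -1}
    - {"dr": [0, 0, 0], "offset": [0, 0, 0.2], "hand": -1}
    - {"dr": [0, 0, 0], "offset": [0, 0, 0], "hand": -1}

```text
time_s: 21.15
eef_pos: [589.5, 321.1, 255.3]
ee_rot: [-0.004, -0.024, 1.0, -0.001]
force: [0.5, 0.9, 0.3]
grip_width: 0.001
grip_force: 0.0
```

```bash
python3 -c "
from h import *
go([591.6,321,238])"
```

```text
t 21.15 pos [589.5 321.1 255.3] yawx -177.21 z [-0.009 -0.003 -1.   ] F [0.5 0.9 0.3] w 0.001 gf 0.0 q [ 0.32  0.65  0.84 -0.    1.66 -1.29]
tool shift/120: [-0.018 -0.002  0.144]
```

Emit:
arm_command:
  increments:
    - {"dr": [0, 0, 0], "offset": [-0.01, 0, 0.09], "hand": -1}
    - {"dr": [0, 0, 0], "offset": [0, 0, 0.09], "hand": -1}
    - {"dr": [0, 0, 0], "offset": [0, 0, 0.09], "hand": -1}
    - {"dr": [0, 0, 0], "offset": [0, 0, 0.09], "hand": -1}
    - {"dr": [0, 0, 0], "offset": [0, 0, 0.09], "hand": -1}

```text
time_s: 21.65
eef_pos: [592.1, 321.8, 206.0]
ee_rot: [0.0, -0.024, 1.0, 0.0]
force: [0.3, 1.3, 2.7]
grip_width: 0.002
grip_force: 1.0
```

Emit:
arm_command:
  increments:
    - {"dr": [0, 0, 0], "offset": [0, 0, 0.08], "hand": -1}
    - {"dr": [0, 0, 0], "offset": [0, 0, 0.08], "hand": -1}
    - {"dr": [0, 0, 0], "offset": [0, 0, 0.06], "hand": -1}
    - {"dr": [0, 0, 0], "offset": [0, 0, 0], "hand": -1}

```text
time_s: 22.05
eef_pos: [591.8, 321.4, 178.8]
ee_rot: [-0.001, -0.024, 1.0, -0.0]
force: [-0.2, 1.4, 2.2]
grip_width: -0.001
grip_force: 1.0
```

```bash
python3 -c "
from h import *
st()"
```

```text
t 22.05 pos [591.8 321.4 178.8] yawx -177.23 z [-0.001 -0.001 -1.   ] F [-0.2  1.4  2.2] w -0.001 gf 1.0 q [ 0.32  0.67  1.   -0.    1.48 -1.3 ]
```

Emit:
arm_command:
  increments:
    - {"dr": [0, 0, 0], "offset": [0, 0, 0.03], "hand": -1}
    - {"dr": [0, 0, 0], "offset": [0, 0, 0.03], "hand": -1}
    - {"dr": [0, 0, 0], "offset": [0, 0, 0.03], "hand": -1}
    - {"dr": [0, 0, 0], "offset": [0, 0, 0], "hand": -1}

```text
time_s: 22.45
eef_pos: [592.2, 321.0, 169.6]
ee_rot: [0.0, -0.024, 1.0, -0.0]
force: [-2.3, -3.2, 5.8]
grip_width: -0.003
grip_force: 2.6
```

Emit:
arm_command:
  increments:
    - {"dr": [0, 0, 0], "offset": [0, 0, 0.03], "hand": -1}
    - {"dr": [0, 0, 0], "offset": [0, 0, 0.02], "hand": -1}
    - {"dr": [0, 0, 0], "offset": [0, 0, 0], "hand": -1}

```text
time_s: 22.75
eef_pos: [592.3, 320.5, 163.9]
ee_rot: [0.0, -0.024, 1.0, -0.001]
force: [-2.0, -4.3, 6.9]
grip_width: -0.003
grip_force: 3.4
```

Emit:
arm_command:
  increments:
    - {"dr": [0, 0, 0], "offset": [0, 0, 0.02], "hand": -1}
    - {"dr": [0, 0, 0], "offset": [0, 0, 0.02], "hand": -1}
    - {"dr": [0, 0, 0], "offset": [0, 0, 0], "hand": -1}

```text
time_s: 23.05
eef_pos: [592.6, 320.3, 159.3]
ee_rot: [0.001, -0.024, 1.0, -0.001]
force: [-2.2, -4.9, 7.9]
grip_width: -0.002
grip_force: 3.8
```

Emit:
arm_command:
  increments:
    - {"dr": [0, 0, 0], "offset": [0, 0, 0.02], "hand": -1}
    - {"dr": [0, 0, 0], "offset": [0, 0, 0], "hand": -1}

```text
time_s: 23.25
eef_pos: [592.7, 320.3, 157.0]
ee_rot: [0.001, -0.024, 1.0, -0.001]
force: [-2.2, -5.3, 8.0]
grip_width: 0.0
grip_force: 4.0
```

Emit:
arm_command:
  increments:
    - {"dr": [0, 0, 0], "offset": [0, 0, 0.02], "hand": -1}
    - {"dr": [0, 0, 0], "offset": [0, 0, 0], "hand": -1}

```text
time_s: 23.45
eef_pos: [592.9, 320.2, 154.7]
ee_rot: [0.001, -0.024, 1.0, -0.001]
force: [-1.0, -6.3, 8.9]
grip_width: 0.003
grip_force: 4.2
```

Emit:
arm_command:
  increments:
    - {"dr": [0, 0, 0], "offset": [0, 0, 0.02], "hand": -1}
    - {"dr": [0, 0, 0], "offset": [0, 0, 0], "hand": -1}

```text
time_s: 23.65
eef_pos: [593.0, 320.0, 152.4]
ee_rot: [0.001, -0.024, 1.0, -0.001]
force: [-1.6, -7.3, 8.2]
grip_width: 0.005
grip_force: 4.3
```

Emit:
arm_command:
  increments:
    - {"dr": [0, 0, 0], "offset": [0, 0, 0.02], "hand": -1}
    - {"dr": [0, 0, 0], "offset": [0, 0, 0], "hand": -1}

```text
time_s: 23.85
eef_pos: [593.2, 320.2, 150.1]
ee_rot: [0.001, -0.024, 1.0, -0.001]
force: [0.2, -5.9, 7.8]
grip_width: 0.002
grip_force: 4.3
```

```bash
python3 - <<'E'
from dot import *
st()
im=np.mean([ctrl.capture("side") for _ in range(3)],0).astype(np.uint8);cv2.imwrite("pics/pr.png",im[:,:,::-1])
np.set_printoptions(linewidth=200);print(cv2.cvtColor(im,cv2.COLOR_RGB2GRAY).astype(int)[274:300,226:248])
c=ctrl.camera_info("side")
print(cv2.projectPoints(np.array([[601.7,183.3,z] for z in(87,70,63.,60)]),cv2.Rodrigues(np.array(c["R"]))[0],np.array(c["t"]),np.array(c["K"]),np.array(c["dist"]))[0][:,0])
cv2.imwrite("pics/press_v.png",cv2.resize(im[200:320,170:320,::-1],None,fx=5,fy=5,interpolation=2))
E
```

```text
t 23.85 pos [593.2 320.2 150.1] yawx -177.27 z [ 0.003 -0.002 -1.   ] F [ 0.2 -5.9  7.8] w 0.002 gf 4.3 q [ 0.32  0.68  1.05 -0.    1.41 -1.3 ]
[[190 195 198 197 188 161 126 101  93  94  92  91  93 114 156 187 198 201 201 201 198 197]
 [181 183 187 189 185 166 130 104  95  96  95  93  94 116 158 188 198 200 201 200 199 196]
 [176 174 174 174 176 165 133 104  95  96  95  94  93 115 157 187 197 198 199 199 197 195]
 [171 166 159 157 166 167 140 109  96  96  95  93  93 113 152 183 196 198 198 198 196 195]
 [159 149 139 140 160 169 147 112  97  96  95  94  93 108 146 178 194 198 199 197 197 196]
 [138 123 114 128 158 172 149 113  97  95  96  95  92 106 140 175 193 198 198 198 197 197]
 [116 101 104 130 159 165 141 109  95  96  96  94  93 103 133 167 189 196 198 199 198 197]
 [101  94 110 138 155 148 124 101  94  96  96  94  92  97 121 155 179 190 194 194 194 195]
 [ 92  91 112 134 138 126 107  94  93  95  95  94  92  96 115 146 170 183 187 188 188 188]
 [ 88  92 106 118 116 107  96  91  92  96  96  96  94  97 114 144 166 178 185 186 187 184]
 [ 87  97 105 105 100  96  92  91  92  95  95 
[... 827 characters left out ...]
183 172 162 158 161 177 202 219 225]
 [ 56  93 119 126 125 121 114 111 117 129 145 158 161 159 156 157 166 177 195 214 223 226]
 [ 64 112 145 159 162 158 149 144 145 148 152 156 160 163 168 176 187 199 210 220 225 226]
 [ 68 118 155 172 178 179 176 173 174 175 175 177 180 184 189 195 202 211 220 224 227 227]
 [ 64 106 139 156 165 171 175 180 185 188 191 193 196 199 202 204 209 218 224 226 227 227]
 [ 65  97 120 132 137 143 151 162 170 177 184 190 196 201 204 208 215 222 225 226 226 227]
 [ 71  99 114 120 120 122 126 134 141 150 159 167 176 187 197 206 214 220 224 226 226 227]]
[[236.09910514 281.0597817 ]
 [236.47444898 286.09197662]
 [236.62750635 288.1385105 ]
 [236.6928371  289.01108434]]
```

View pics/press_v.png

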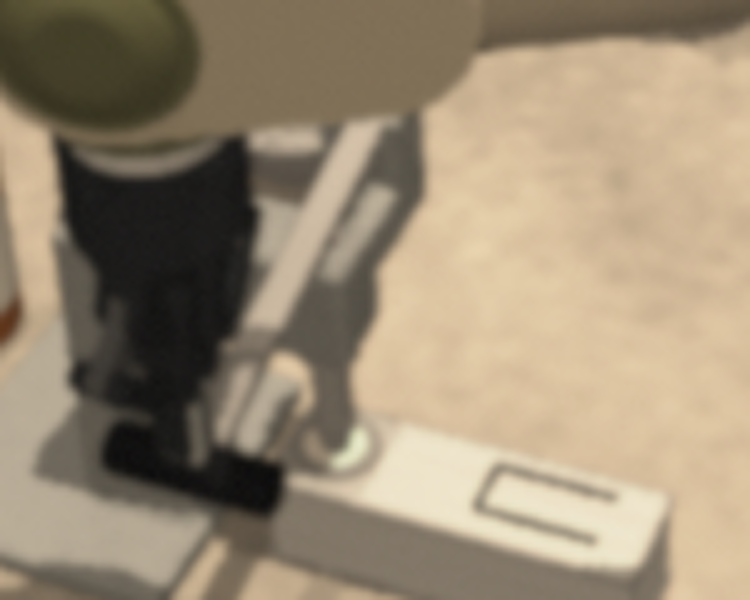

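The ram at about (340,430) is on the middle of the stopper, roughly 23 of 24 mm down, so it is nearly home. I'll keep pushing until the force rises.

Emit:
arm_command:
  increments:
    - {"dr": [0, 0, 0], "offset": [0, 0, 0.02], "hand": -1}
    - {"dr": [0, 0, 0], "offset": [0, 0, 0], "hand": -1}

```text
time_s: 24.2
eef_pos: [593.3, 320.0, 148.5]
ee_rot: [0.002, -0.024, 1.0, -0.001]
force: [-2.1, -8.0, 13.9]
grip_width: 0.002
grip_force: 6.4
```

Emit:
arm_command:
  increments:
    - {"dr": [0, 0, 0], "offset": [0, 0, 0.02], "hand": -1}
    - {"dr": [0, 0, 0], "offset": [0, 0, 0], "hand": -1}

```text
time_s: 24.4
eef_pos: [593.4, 319.8, 147.5]
ee_rot: [0.002, -0.024, 1.0, -0.001]
force: [-4.4, -9.6, 18.7]
grip_width: -0.002
grip_force: 9.8
```

Emit:
arm_command:
  increments:
    - {"dr": [0, 0, 0], "offset": [0, 0, 0.015], "hand": -1}
    - {"dr": [0, 0, 0], "offset": [0, 0, 0], "hand": -1}

```text
time_s: 24.6
eef_pos: [593.5, 319.7, 146.8]
ee_rot: [0.003, -0.024, 1.0, -0.001]
force: [-7.9, -11.8, 24.4]
grip_width: 0.001
grip_force: 12.5
```

Emit:
arm_command:
  increments:
    - {"dr": [0, 0, 0], "offset": [0, 0, -0.08], "hand": -1}
    - {"dr": [0, 0, 0], "offset": [0, 0, -0.08], "hand": -1}
    - {"dr": [0, 0, 0], "offset": [0, 0, -0.1], "hand": -1}
    - {"dr": [0, 0, 0], "offset": [0, 0, -0.1], "hand": -1}
    - {"dr": [0, 0, 0], "offset": [0, 0, -0.1], "hand": -1}
    - {"dr": [0, 0, 0], "offset": [0, 0, -0.1], "hand": -1}
    - {"dr": [0, 0, 0], "offset": [0, 0, -0.15], "hand": -1}
    - {"dr": [0, 0, 0], "offset": [0, 0, -0.2], "hand": -1}

```text
time_s: 25.4
eef_pos: [591.6, 321.3, 251.4]
ee_rot: [-0.001, -0.024, 1.0, -0.0]
force: [-0.6, -1.0, -0.1]
grip_width: -0.001
grip_force: 0.0
```

Emit:
arm_command:
  increments:
    - {"dr": [0, 0, 0], "offset": [0, 0, -0.25], "hand": -1}
    - {"dr": [0, 0, 0], "offset": [0, 0, -0.25], "hand": -1}
    - {"dr": [0, 0, 0], "offset": [0, 0, -0.1], "hand": -1}
    - {"dr": [0, 0, 0], "offset": [0.2, -0.2, 0], "hand": -1}
    - {"dr": [0, 0, 0], "offset": [0.2, -0.2, 0], "hand": -1}
    - {"dr": [0, 0, 0], "offset": [0.2, -0.2, 0], "hand": -1}
    - {"dr": [0, 0, 0], "offset": [0.2, -0.2, 0], "hand": -1}
    - {"dr": [0, 0, 0], "offset": [0, 0, 0], "hand": -1}

```text
time_s: 26.2
eef_pos: [498.8, 219.1, 324.5]
ee_rot: [-0.0, -0.023, 1.0, -0.0]
force: [0.2, -0.5, 0.5]
grip_width: 0.004
grip_force: 0.0
```

```bash
python3 - <<'E'
from dot import *
st()
im=np.mean([ctrl.capture("side") for _ in range(3)],0).astype(np.uint8);cv2.imwrite("pics/fin.png",im[:,:,::-1])
np.set_printoptions(linewidth=200);g=cv2.cvtColor(im,cv2.COLOR_RGB2GRAY).astype(int);print(g[274:298,226:248])
c=ctrl.camera_info("side")
print(cv2.projectPoints(np.array([[601.7,183.3,z] for z in(87,70,63.)]),cv2.Rodrigues(np.array(c["R"]))[0],np.array(c["t"]),np.array(c["K"]),np.array(c["dist"]))[0][:,0])
# lever grip: black blob, vs. start; pail still dark on hook
b=cv2.imread("pics/side0.png",0)
for n,i in(("start",b),("now",g)):
    m=(i[245:285,175:235]<45).astype(np.uint8);print(n,cv2.moments(m,True)["m00"],cv2.connectedComponentsWithStats(m)[3][1:3]+[175,245])
h=cv2.imread("pics/s_hang.png",0);print("pail diff",cv2.absdiff(h,cv2.imread("pics/fin.png",0))[140:190,285:335].mean())
t=cv2.cvtColor(ctrl.capture("top"),cv2.COLOR_RGB2GRAY);t0=cv2.imread("pics/top0.png",0)
for n,(u,v) in dict(bowl=(312,138),cup=(140,271),jar=(414,287)).items(): print(n,cv2.absdiff(t,t0)[v-16:v+16,u-16:u+16].mean())
E
```

```text
t 26.2 pos [498.8 219.1 324.5] yawx -177.31 z [-0.    -0.001 -1.   ] F [ 0.2 -0.5  0.5] w 0.004 gf 0.0 q [ 0.2   0.31  1.18 -0.    1.66 -1.42]
[[182 185 188 189 178 154 120  97  89  89  88  86  87 109 149 177 190 192 194 193 191 188]
 [172 174 178 181 176 158 124  98  91  91  89  89  88 110 151 179 189 192 192 192 190 188]
 [167 166 165 165 168 159 129 101  91  91  90  89  91 114 153 180 189 190 190 190 188 187]
 [163 158 151 149 160 164 140 107  92  91  90  89  93 117 157 181 189 189 188 188 188 186]
 [151 141 132 133 155 168 150 114  93  91  89  88  96 121 159 182 189 190 189 189 188 187]
 [132 116 108 121 153 167 149 114  94  88  89  87  97 125 159 181 189 189 190 189 189 188]
 [110  97  99 125 152 160 141 111  91  86  86  86  95 123 154 175 184 187 189 189 189 188]
 [ 96  90 104 131 148 145 127 107  91  86  86  85  92 114 141 161 174 182 185 186 186 186]
 [ 87  88 106 127 132 123 111 102  90  86  85  84  90 108 130 150 166 175 179 180 179 179]
 [ 84  88 102 112 111 103  96  90  86  84  84  84  89 103 121 141 158 169 175 178 178 175]
 [ 84  92 101 100  95  90  87  85  83  83  84  
[... 764 characters left out ...]
22 132]
 [105 105 101  95  90  87  85  85  83  84  84  85  86  86  84  87  88  90 100 116 129 134]
 [108 108 105 103  97  94  91  89  88  87  87  87  87  89  90  91  94  99 109 122 132 136]
 [111 111 109 107 105 102 100  98  94  95  94  93  95  95  97  98 101 108 118 127 134 137]
 [108 109 108 110 111 109 106 106 103 103 102 101 101 102 102 104 107 117 126 133 136 137]
 [105 106 107 107 109 109 107 108 108 108 108 107 107 106 107 108 113 122 130 135 136 138]]
[[236.09910514 281.0597817 ]
 [236.47444898 286.09197662]
 [236.62750635 288.1385105 ]]
start 402.0 [[203.69154229 266.76119403]]
now 410.0 [[203.6902439  266.74634146]]
pail diff 8.2784
bowl 2.3896484375
cup 38.8193359375
jar 3.8515625
```

```bash
python3 - <<'E'
import cv2,numpy as np
from rig import ctrl
f=cv2.imread("pics/fin.png",0);s=cv2.imread("pics/side0.png",0);h=cv2.imread("pics/s_hang.png",0)
def ph(a,b,r,c): 
    A,B=(cv2.Canny(i[r[0]:r[1],c[0]:c[1]],60,140).astype(np.float64) for i in(a,b));return np.round(cv2.phaseCorrelate(A,B),2) if 0 else (np.round(cv2.phaseCorrelate(A,B)[0],2),round(cv2.phaseCorrelate(A,B)[1],2))
print("cup",ph(s,f,(340,400),(250,310)),"pail",ph(h,f,(140,190),(298,338)))
print(f[160,290:356:3],h[160,290:356:3])
ctrl.finish_job()
E
```

```text
cup (array([0.26, 0.07]), 0.72) pail (array([-0.07,  0.19]), 0.79)
[171  63 101 190 171  86 116  99  93  98 101  96  98 110 106 161 185 189
 162 162 155 220] [180  66 106 201 182  81  94 102  97 102 105 100 102 109 107 170 194 199
 170 172 165 228]
the job is handed in; nothing more can be done
```

The job is done and handed in at about 26 s: by the camera and force checks, the pail hangs on the hook, the tin stands under the press tip with its stopper fully home, the lever is back up, and the bowl, jar and cup show no movement.

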